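Clear the bench: vials, bottle and markers back to their trays

ROBOT

A 6-joint arm with a two-finger parallel gripper is mounted at the origin on a cart in front of the work surface, level with it; the furniture and walls round the work are solid. World frame = base frame: x ahead of the robot, y to its left, z up, the work surface at z = 0. Lengths are in m, angles in degrees, forces in N, time in s.
With the tool pointing down it reaches from about 0.25 to 0.725 m from the base axis. Payload 9.7 kg.
Tool frame: the origin (TCP) lies on the centre line of the jaws, within the pads' length; the fingertips stand 22 mm ahead of it and the grasp point (between the pads) lies 3 mm ahead of it; z points along the fingers, y is the direction in which the jaws open and shut (so a half turn about z gives the same grasp; the last joint's range is limited). The gripper opens to 85 mm and grips with 20 to 120 N. Pads are 22 mm wide; open, the fingers measure 114 mm over their backs; the gripper's body (76 mm by 85 mm) begins 54 mm behind the grasp point. The pads swing forward as they close: fully open they stand 13 mm farther back than shut.
Start: joints at [70.588, 4.979, 10.078, 95.1, 0, 90], TCP at [0.183, 0.519, 0.253] pointing down, gripper open.
Joint ranges: [-179.16, 179.16], [-48.56, 103.87], [-65.8, 70.77], [-126.05, 130.52], [-82.76, 87.17], [-180, 180]. Speed limits (degrees/s): [127.2, 127.2, 147.25, 180, 180, 180].

INTERFACE

Orientations are given as [roll, pitch, yaw] about the fixed x, y, z axes, in that order (R = Rz(yaw) Ry(pitch) Rx(roll)).
In Python, from workcell import get_obs, camera, camera_params, job_done gives the robot as it stands.
- The arm moves only by the tool servo_tool, never from a script. Its argument "steps" is a list of rows, each an object of numbers: "x", "y", "z": the shift along the world's x, y, z in mm; "yaw": the turn about the world's z in degrees. A call has 1 to 12 rows; each row is the pose to reach, as a shift and turn from the pose measured when the call began; what a row does not reach only later rows make up. A row lasts 1/8 s, in which the tool goes at most 62.5 mm and 10.7 degrees, less where a joint would pass 70% of its speed; a pose out of reach is approached as far as the arm can. A call with a gripper value outside its range is refused whole. "grip" is the finger opening in mm, from 0 to 85.4, set as the call begins (left out, the last holds). The fingers move at their own pace and stop on an object; "grip_force" is the grip in N (left out, the last holds). Time passes only in rows, so rows that repeat a pose let the fingers close. It gives the time, the measured TCP pose, the force and the opening at its end, in the units of the state.
- get_obs(): the state, without advancing time (a new reading comes with each control period).
- camera(name): name is "side" or "top"; returns (picture, depth): 400x640x3 uint8, red, green, blue; 400x640 float32, m along the optical axis (not along the pixel's ray), 0 where there is no reading.
- camera_params(name): a dict with "intrinsics" (3x3 intrinsics, pixels), "D" ([k1, k2, p1, p2, k3] as OpenCV has them; the pictures are not rectified), "rvec" (rotation vector, rad) and "tvec" (3), from world to camera coordinates, as OpenCV has them. Camera axes: x right, y down, z forward; pixel columns grow to the right and rows downward; lengths in m; the calibration is good to about 2 mm. A picture is of the moment at which its call begins. camera_params takes no time and is no camera call.
- job_done(): hands the job in, once; it reports no verdict.
The state is a dict: "time": time; "q": joint angles; "qd": joint speeds; "joint_efforts": joint torques, N m; "ee_pos": TCP position; "tcp_rot": TCP orientation; "wrist_force": force on the tool from outside, world axes, zero at the start; "torque": the same for the moment, N m; "opening": finger opening in m.
Only numpy, scipy, OpenCV 4.12 (cv2) and the standard library are available. Lean on these libraries where they do the work, as an engineer would, in place of code of your own. Each camera call takes 0.05 s, during which the arm holds its last target.

TASK

Sort the things left along the front of the worktop into the three white trays: the two glass vials standing upright in the tray with two bays, one in each bay; the two marker pens lying lengthwise in the long shallow pen tray, one on each side of its low rib; and the white bottle standing upright in the square tray. Tip none of the vessels over, and leave the roll of tape and the covered round dish where they lie.

Things in the scene. Friction and masses are not known exactly. Their poses are not given: they have to be found in the camera images.
- vial_a_mid (a point): Glass sample vial with a ribbed white screw cap, standing on the worktop: 61 mm high, glass body 27 mm across up to 44 mm above its foot, cap 24 mm across from 47 mm up. A little brown sample at the bottom. Point on its axis, half-way up (30.5 mm above its foot), z up. Belongs in the vial tray, either bay.
- vial_b_mid (a point): Glass sample vial with a ribbed white screw cap, standing on the worktop: 61 mm high, glass body 27 mm across up to 44 mm above its foot, cap 24 mm across from 47 mm up. More than half full of a pale sample. Point on its axis, half-way up (30.5 mm above its foot), z up. Belongs in the vial tray, either bay.
- bottle_mid (a point): Small opaque white plastic bottle with a white screw cap, no label, standing: 108 mm high, round body 60 mm across, tapering at the shoulder to the cap, which is 49 mm across from 81 to 107 mm above its foot and may be gripped. Point on its axis, half-way up (54 mm above its foot), z up. Belongs in the square tray.
- marker_a_mid (a point): Marker pen with white barrel and black cap, lying flat on the worktop: 139 mm long (its y axis), 17 mm wide and high. Does not roll. Point at its centre, 8.5 mm above what it lies on. Belongs in the pen tray, either lane.
- marker_b_mid (a point): Marker pen, red all over, lying flat on the worktop: 132 mm long (its y axis), 17 mm wide and high. Does not roll. Point at its centre, 8.5 mm above what it lies on. Belongs in the pen tray, either lane.
- tape_mid (a point): Roll of pale yellow tape lying flat, 73 mm across, 20 mm high. Loose; to be left alone. Point at its centre, 10 mm up.
- dish_mid (a point): Covered round clear dish with pale contents, lying flat, 70 mm across, 15 mm high. Loose; to be left alone. Point at its centre, 7.5 mm up. Above and behind it hangs a grey stirrer motor (underside 0.52 m up, x 0.68 to 0.89, y -0.12 to 0.05 m): swing the arm across nearer to the base.
- vial_tray: White tray with two bays, fixed to the worktop: 80 mm (x) by 140 mm (y), walls 23 mm high and 3 mm thick, floor 8 mm above the worktop. A cross wall at y = 0, its top 21 mm above the worktop, 3 mm thick, makes two bays, centred at y = +34 and -34 mm, each 74 by 65 mm inside. Origin at the centre of its underside, on the worktop; z up. It is turned by up to about 10 degrees.
- pen_tray: Long shallow white pen tray, fixed to the worktop: 112 mm (x) by 180 mm (y), walls 17 mm high and 3 mm thick, floor 8 mm above the worktop. A low rib along its middle (x = 0, along y), 4 mm wide, its top 12 mm above the worktop, parts it into two lanes 51 mm wide, centred at x = +28 and -28 mm. Origin at the centre of its underside, on the worktop; z up. It is turned by up to about 10 degrees.
- bottle_tray: Square white tray without divisions, fixed to the worktop: 104 by 104 mm, walls 23 mm high and 3 mm thick, floor 8 mm above the worktop. Origin at the centre of its underside, on the worktop; z up. It is turned by up to about 10 degrees.
Things that resemble listed ones, but are neither listed nor needed, are in the scene too. Leave any orange look-alike of the part that bears vial_a_mid alone.

How it is judged (in metres and radians):
At the end, for the whole second after the job is handed in: One vial in each bay and the bottle in the square tray, standing on its floor (5 mm) and upright (0.12 rad); the markers in different lanes of the pen tray, flat on its floor (4 mm), along it (0.35 rad), centred within 30 mm lengthwise; all at rest (((x of vial_a_mid in the frame of vial_tray between -0.027 and 0.027 m and y of vial_a_mid in the frame of vial_tray between 0.012 and 0.058 m and z of vial_a_mid in the frame of vial_tray between 0.034 and 0.044 m and x of vial_b_mid in the frame of vial_tray between -0.027 and 0.027 m and y of vial_b_mid in the frame of vial_tray between -0.058 and -0.012 m and z of vial_b_mid in the frame of vial_tray between 0.034 and 0.044 m) or (x of vial_a_mid in the frame of vial_tray between -0.027 and 0.027 m and y of vial_a_mid in the frame of vial_tray between -0.058 and -0.012 m and z of vial_a_mid in the frame of vial_tray between 0.034 and 0.044 m and x of vial_b_mid in the frame of vial_tray between -0.027 and 0.027 m and y of vial_b_mid in the frame of vial_tray between 0.012 and 0.058 m and z of vial_b_mid in the frame of vial_tray between 0.034 and 0.044 m)) and ((x of marker_a_mid in the frame of pen_tray between 0.005 and 0.052 m and y of marker_a_mid in the frame of pen_tray between -0.03 and 0.03 m and z of marker_a_mid in the frame of pen_tray between 0.0115 and 0.0205 m and angle between the y axis of each of marker_a_mid, marker_b_mid and the y axis of pen_tray, either way round below 0.35 rad and x of marker_b_mid in the frame of pen_tray between -0.052 and -0.005 m and y of marker_b_mid in the frame of pen_tray between -0.03 and 0.03 m and z of marker_b_mid in the frame of pen_tray between 0.0115 and 0.0205 m) or (x of marker_a_mid in the frame of pen_tray between -0.052 and -0.005 m and y of marker_a_mid in the frame of pen_tray between -0.03 and 0.03 m and z of marker_a_mid in the frame of pen_tray between 0.0115 and 0.0205 m and angle between the y axis of each of marker_a_mid, marker_b_mid and the y axis of pen_tray, either way round below 0.35 rad and x of marker_b_mid in the frame of pen_tray between 0.005 and 0.052 m and y of marker_b_mid in the frame of pen_tray between -0.03 and 0.03 m and z of marker_b_mid in the frame of pen_tray between 0.0115 and 0.0205 m)) and x of bottle_mid in the frame of bottle_tray between -0.024 and 0.024 m and y of bottle_mid in the frame of bottle_tray between -0.024 and 0.024 m and z of bottle_mid in the frame of bottle_tray between 0.057 and 0.067 m and angle between each of vial_a_mid, vial_b_mid, bottle_mid's own z axis and vertical below 0.12 rad and linear speed of each of vial_a, vial_b, bottle, marker_a, marker_b below 0.02 m/s); the robot touches nothing.
It fails at once if the first vial is tipped over (angle between vial_a_mid's own z axis and vertical above 0.8 rad).
It fails at once if the second vial is tipped over (angle between vial_b_mid's own z axis and vertical above 0.8 rad).
It fails at once if the white bottle is tipped over (angle between bottle_mid's own z axis and vertical above 0.8 rad).
It fails at once if the roll of tape is shoved or carried off (more than 30 mm) (distance of tape_mid from where it was at the start of the episode above 0.03 m).
It fails at once if the covered dish is shoved or carried off (more than 30 mm) (distance of dish_mid from where it was at the start of the episode above 0.03 m).
It also fails if it takes over 128 s, if anything falls off the work surface, if the arm or the gripper's body presses on something with over 40 N, if the wrist force passes 120 N, or if a joint passes its speed limit or range.

## Working session

There is one attempt and no reset: what is moved stays moved. The work goes in short steps, Python scripts to look and compute and a tool call to move; the robot and the scene stay as the last step left them, time stands still between calls to the robot, and variables do not carry over. Pictures are saved under pics/ and viewed, and the job is handed in when it is done.

Besides the shell and the picture viewer there is one more tool, called in YAML: its name, and indented under it one key for each argument. servo_tool: Moves the arm, as the interface text tells. Its arguments: {"type":"object","properties":{"steps":{"type":"array"},"grip":{"type":"number"},"grip_force":{"type":"number"}},"required":["steps"]}

```bash
mkdir -p pics; ls
python3 - <<'E'
from workcell import *
import cv2,numpy as np
for n in ("top","side"):
    p,d=camera(n); cv2.imwrite(f"pics/{n}0.png",p[:,:,::-1]); np.savez(f"{n}0.npz",p=p,d=d)
    c=camera_params(n); print(n,c)
    R=cv2.Rodrigues(np.array(c['rvec'],float))[0]; print(-R.T@np.array(c['tvec']).ravel())
print(get_obs())
E
```

```text
pics
top {'intrinsics': array([[470.10799603,   0.        , 324.77490086],
       [  0.        , 470.10799603, 204.65922928],
       [  0.        ,   0.        ,   1.        ]]), 'D': array([-0.0043262,  0.       ,  0.       ,  0.       ,  0.       ]), 'rvec': array([ 2.14831278, -2.1889141 ,  0.0873341 ]), 'tvec': array([-0.01545443,  0.50558563,  1.39713688])}
[ 0.37443328 -0.04017313  1.43737016]
side {'intrinsics': array([[508.3480347 ,   0.        , 320.1212523 ],
       [  0.        , 508.3480347 , 199.66568467],
       [  0.        ,   0.        ,   1.        ]]), 'D': array([-0.05968267,  0.        ,  0.        ,  0.        ,  0.        ]), 'rvec': array([ 0.20441321, -2.69124901,  1.41920444]), 'tvec': array([0.52395431, 0.1289011 , 1.27287279])}
[0.34403352 1.04787414 0.83363628]
{'time': 0.1, 'q': array([ 7.05880921e+01,  5.00719044e+00,  1.00379490e+01,  9.51004295e+01,
       -1.02379615e-03,  8.99997149e+01]), 'qd': array([-0.0267457 , -0.0086024 ,  0.16248035, -0.01389015,  0.02885852,
        0.04056076]), 'joint_efforts': array([-9.77792661e-04, -5.21556830e+01,  4.65655589e+01,  1.60131668e-02,
       -4.01794318e-05,  1.37431928e-05]), 'ee_pos': array([0.18273679, 0.51855109, 0.25265187]), 'tcp_rot': array([-1.79930329e+02,  1.02344877e-03,  1.60588378e+02]), 'wrist_force': array([ 0.50817098, -0.15528508,  0.21572588]), 'torque': array([ 0.03174068,  0.00684366, -0.01913591]), 'opening': 0.08567135904674011}
```

View pics/top0.png

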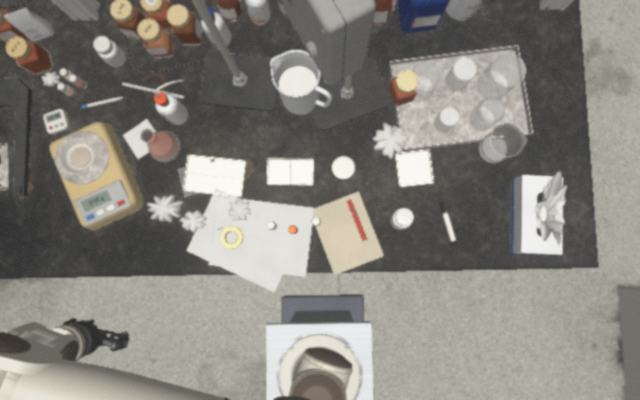

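View pics/side0.png

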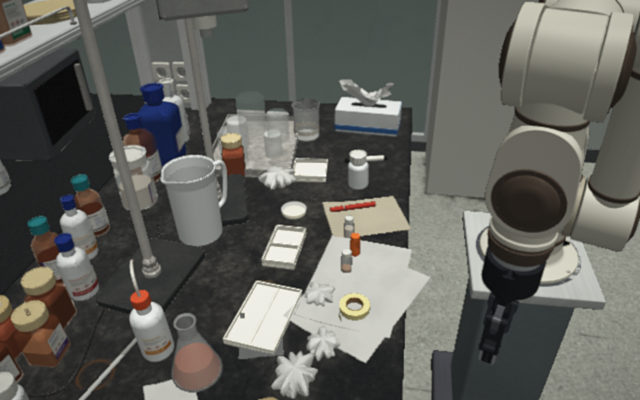

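```bash
cat > h.py <<'E'
import numpy as np,cv2
from workcell import *
def cp(n):
    c=camera_params(n);R=cv2.Rodrigues(np.array(c['rvec'],float))[0];return c,R,np.array(c['tvec'],float).ravel()
def ray(n,uv):
    c,R,t=cp(n);uv=np.array(uv,float).reshape(-1,1,2)
    x=cv2.undistortPoints(uv,c['intrinsics'],c['D']).reshape(-1,2)
    return -R.T@t, np.c_[x,np.ones(len(x))]@R
def plane(n,uv,z):
    o,d=ray(n,uv); s=(z-o[2])/d[:,2]; return o+s[:,None]*d
def proj(n,P):
    c,R,t=cp(n);return cv2.projectPoints(np.array(P,float).reshape(-1,1,3),c['rvec'],c['tvec'],c['intrinsics'],c['D'])[0].reshape(-1,2)
def cloud(n,d):
    H,W=d.shape;v,u=np.mgrid[:H,:W];c,R,t=cp(n)
    x=cv2.undistortPoints(np.stack([u,v],-1).reshape(-1,1,2).astype(float),c['intrinsics'],c['D']).reshape(-1,2)
    P=(np.c_[x,np.ones(len(x))]*d.reshape(-1,1)-t)@R
    return P.reshape(H,W,3)
E
python3 - <<'E'
from h import *
p=np.load('top0.npz')['p'];d=np.load('top0.npz')['d']
cv2.imwrite('pics/topL.png',cv2.resize(p[140:260,170:330,::-1],None,fx=5,fy=5,interpolation=2))
cv2.imwrite('pics/topR.png',cv2.resize(p[140:260,310:470,::-1],None,fx=5,fy=5,interpolation=2))
p=np.load('side0.npz')['p']
cv2.imwrite('pics/sideC.png',cv2.resize(p[140:360,210:430,::-1],None,fx=2.7,fy=2.7,interpolation=2))
C=cloud('top',d)
for uv in [(271,225),(317,221),(292,230),(402,218),(343,167),(357,220),(449,226),(231,245),(250,230),(330,220),(330,260),(414,168),(214,175),(290,185),(380,240),(245,240)]: print(uv,C[uv[1],uv[0]].round(4))
E
```

```text
(271, 225) [0.445  0.1338 0.0585]
(317, 221) [ 0.4539 -0.0017  0.063 ]
(292, 230) [0.4293 0.0726 0.0542]
(402, 218) [ 0.4553 -0.2436  0.107 ]
(343, 167) [ 0.6203 -0.0826  0.0167]
(357, 220) [ 0.4573 -0.1213  0.0184]
(449, 226) [ 0.434  -0.3977  0.0176]
(231, 245) [0.389  0.261  0.0145]
(250, 230) [0.4338 0.2054 0.0015]
(330, 220) [ 0.4601 -0.0398 -0.0039]
(330, 260) [ 0.3384 -0.0375  0.0052]
(414, 168) [ 0.6148 -0.3011  0.0051]
(214, 175) [0.6037 0.3129 0.016 ]
(290, 185) [ 5.704e-01  8.160e-02 -5.000e-04]
(380, 240) [ 0.3959 -0.1902  0.0062]
(245, 240) [0.4035 0.22   0.0064]
```

View pics/topL.png

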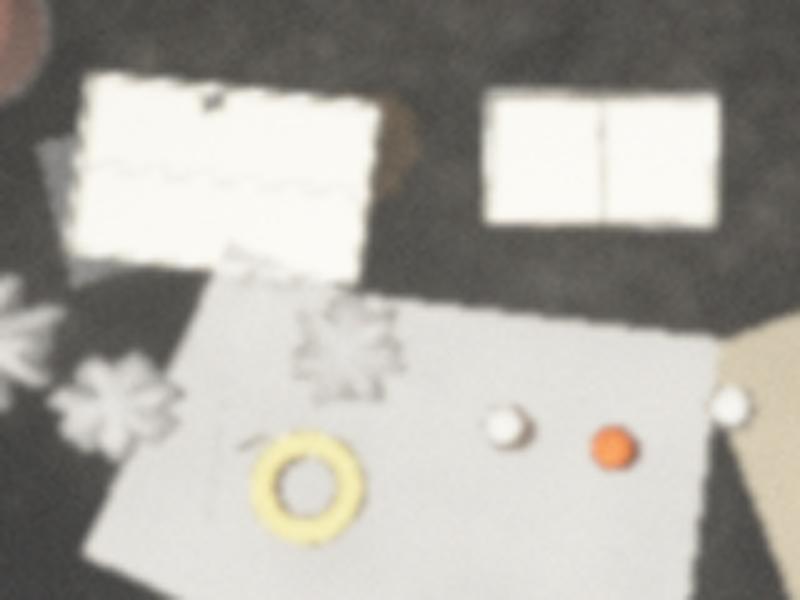

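View pics/topR.png

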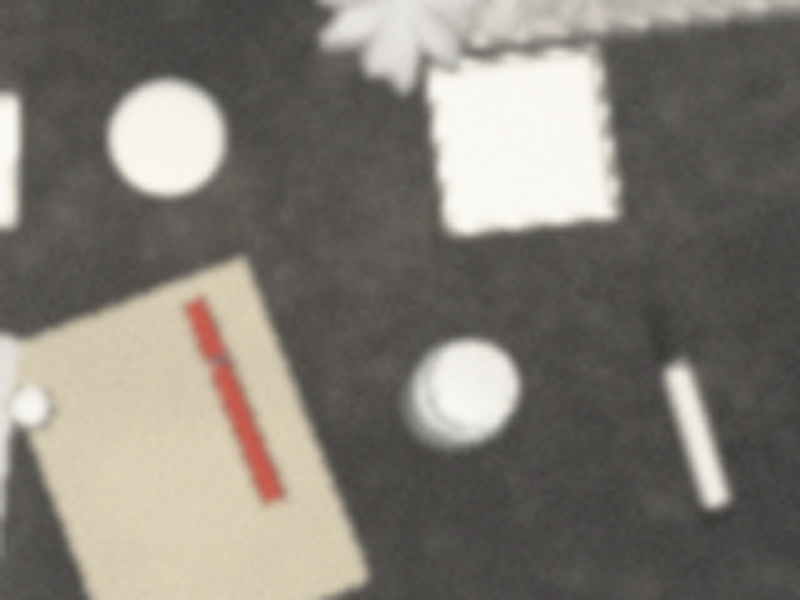

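View pics/sideC.png

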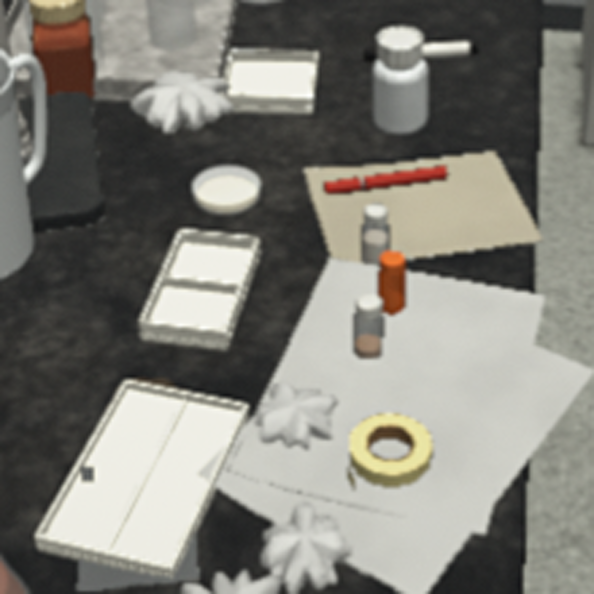

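```bash
cat > meas.py <<'E'
from h import *
def blob(m,seed,win=60):
    n,l,s,c=cv2.connectedComponentsWithStats(m.astype(np.uint8))
    k=l[seed[1],seed[0]]; return (l==k)&(k>0)
def rect(P):
    (c,(w,h),a)=cv2.minAreaRect((P[:,:2]*1000).astype(np.float32)); return np.round(c,1),round(w,1),round(h,1),round(a,1)
E
python3 - <<'E'
from meas import *
p=np.load('top0.npz')['p'];d=np.load('top0.npz')['d'];C=cloud('top',d)
pi=p.astype(int);mn=pi.min(2);r,g,b=pi[...,0],pi[...,1],pi[...,2]
for n,uv,z in [('pen',(214,170),.017),('vt',(275,175),.023),('bt',(414,168),.023),('dish',(343,167),.015)]:
    for th in (215,228):
        m=blob(mn>th,uv); ys,xs=np.nonzero(m); print(n,th,m.sum(),rect(plane('top',np.c_[xs,ys],z)))
for n,uv,z in [('va',(271,225),.061),('vb',(317,221),.061),('bottle',(404,217),.108)]:
    y0,x0=uv[1]-12,uv[0]-12; print(n); print(mn[uv[1]-8:uv[1]+9,uv[0]-8:uv[0]+9] if n!='bottle' else '')
red=(r-g>60)
m=blob(red,(357,220)); ys,xs=np.nonzero(m); print('mb',m.sum(),rect(plane('top',np.c_[xs,ys],.0125)))
yel=(r-b>50)&(g-b>40); m=blob(yel,(222,238));ys,xs=np.nonzero(m);print('tape',m.sum(),rect(plane('top',np.c_[xs,ys],.015)))
m=blob(mn>150,(449,226)); ys,xs=np.nonzero(m); print('ma white',m.sum(),rect(plane('top',np.c_[xs,ys],.0125)))
print((C[195:245,435:460,2]*1000).round().astype(int)[::2])
print('pen dark', mn[155:166,205:220]); print((C[155:166,205:220,2]*1000).astype(int))
E
```

```text
pen 215 8317 (array([467.2, 221.8]), 465.1, 320.2, 66.0)
pen 228 1837 (array([600.2, 311.3]), 170.6, 109.3, 82.7)
vt 215 1042 (array([608.7,  79.2]), 134.3, 70.8, 88.9)
vt 228 946 (array([608.7,  77.8]), 131.3, 70.8, 88.9)
bt 215 1009 (array([ 612.1, -296.5]), 98.2, 98.3, 5.3)
bt 228 935 (array([ 610.8, -296.5]), 94.8, 92.8, 5.3)
dish 215 334 (array([619.1, -82.7]), 61.2, 58.8, 88.8)
dish 228 278 (array([617.5, -82.6]), 55.1, 55.7, 88.8)
va
[[222 222 221 223 221 222 221 224 222 220 223 221 222 220 221 219 220]
 [222 222 221 221 222 221 223 221 222 222 221 221 221 220 222 220 220]
 [223 222 219 220 220 221 222 221 221 220 219 222 222 222 221 220 221]
 [222 222 221 222 219 218 218 219 218 210 207 217 220 221 222 221 221]
 [224 222 221 219 213 208 210 216 210 198 190 197 212 218 221 221 220]
 [220 220 220 221 218 219 223 226 221 210 187 179 195 213 219 221 221]
 [221 221 220 217 221 227 233 235 234 226 200 172 173 194 210 220 222]
 [222 221 215 210 221 233 238 239 237 233 218 178 154 168 200 217 219]
 [222 221 215 211 223 233 239 241 239 235 219 176 140 151 191 213 220]
 [220 222 219 21
[... 6065 characters left out ...]
6   14   17   14   13   17   15   12    2    0   -5
     1]
 [1437   12    4    1    9    3    7   13   12   14   14   12   15   18
    19]
 [   4    7    6   11    0    2    2    4    5    2    5    6    4    8
     7]
 [   9   11    5    8    7    6    6    9    6    8   10   11    6    8
     7]
 [   4   12    9    9    3    9    4    8    6    8    5    6    7   10
    12]
 [   8    7    4    4    8    8    8    2    5    9   10    8    9   10
    12]
 [   9    1   11   11    1    8    6    5    6    9    9   11    4    6
     6]
 [   3    6    9    2    9    2    3    6    6    9    7    6    9   10
     8]
 [  10    3   11    9   10    6    7    5   10    3   16    9    8   10
     9]]
```

Run:
```python
from meas import *
p=np.load('top0.npz')['p'];d=np.load('top0.npz')['d'];C=cloud('top',d)
Z=cv2.medianBlur(C[...,2].astype(np.float32),3)
def region(u0,u1,v0,v1,lo,hi,zp,n):
    m=np.zeros(Z.shape,bool);m[v0:v1,u0:u1]=True
    m&=(Z>lo)&(Z<hi); k,l,s,c=cv2.connectedComponentsWithStats(m.astype(np.uint8))
    i=1+np.argmax(s[1:,4]); ys,xs=np.nonzero(l==i); P=plane('top',np.c_[xs,ys],zp)
    print(n,len(xs),'cen px',c[i].round(2),'mean',(P.mean(0)*1000).round(1),'rect',rect(P))
region(258,284,212,238,.03,.1,.061,'va'); region(304,330,208,234,.03,.1,.061,'vb');region(280,304,218,242,.03,.1,.061,'orange')
region(385,420,200,236,.09,.2,.108,'bottle')
region(432,465,190,250,.008,.03,.0125,'ma');region(335,375,190,250,.008,.03,.0125,'mb')
region(180,250,150,202,.0045,.03,.012,'pen');region(260,320,150,195,.004,.04,.02,'vt');region(385,445,140,195,.004,.06,.02,'bt');
p=np.load('side0.npz')['p']
for n,(u,v) in dict(va=(337,250),vb=(349,213),bo=(358,160)).items():
    cv2.imwrite(f'pics/s_{n}.png',cv2.resize(p[v-30:v+40,u-30:u+30,::-1],None,fx=7,fy=7,interpolation=2))
# predicted projections
for n,P in dict(va=(.445,.136,.061),vb=(.4535,0.001,.061),bo=(.455,-.245,.108)).items(): print(n,proj('side',P))
```

```text
va 72 cen px [270.74 224.83] mean [445.4 134.2  61. ] rect (array([444.9, 134.9]), 26.5, 23.5, 88.9)
vb 64 cen px [315.27 220.88] mean [454.5   3.4  61. ] rect (array([454.2,   4.2]), 23.5, 23.5, 88.9)
orange 69 cen px [292. 229.] mean [432.  72.  61.] rect (array([432.,  72.]), 23.5, 23.4, 88.9)
bottle 236 cen px [403.85 216.43] mean [ 459.6 -248.8  108. ] rect (array([ 459.5, -249.2]), 45.7, 46.4, 43.5)
ma 238 cen px [447.29 222.05] mean [ 446.3 -394.3   12.5] rect (array([ 446.5, -394.2]), 138.0, 16.5, 14.8)
mb 224 cen px [356.29 219.69] mean [ 458.7 -119.5   12.5] rect (array([ 460.1, -118.7]), 132.2, 16.5, 21.3)
pen 2367 cen px [214.5 177.4] mean [596.9 312.4  12. ] rect (array([591. , 305.7]), 209.1, 136.9, 82.4)
vt 1229 cen px [289.41 171.19] mean [610.2  81.2  20. ] rect (array([610.8,  81. ]), 144.0, 86.4, 88.9)
bt 1636 cen px [411.25 161.98] mean [ 631.1 -290.7   20. ] rect (array([ 627.9, -301.2]), 180.4, 141.9, 88.8)
va [[346.45858381 251.25584731]]
vb [[349.42853413 217.20732401]]
bo [[358.76432907 154.46201465]]
```

```bash
cat > ov.py <<'E'
from h import *
def poly(img,n,P,col,s,off):
    q=((proj(n,P)-off+.5)*s-.5).round().astype(int); cv2.polylines(img,[q.reshape(-1,1,2)],True,col,1)
def tray(img,n,c,yaw,w,l,h,col,s,off):
    a=np.radians(yaw);R=np.array([[np.cos(a),-np.sin(a)],[np.sin(a),np.cos(a)]])
    for z in (0,h):
        X=np.array([[1,1],[1,-1],[-1,-1],[-1,1]])*[w/2,l/2]@R.T+c; poly(img,n,np.c_[X,np.full(4,z)],col,s,off)
def circ(img,n,c,r,z,col,s,off):
    t=np.linspace(0,6.28,40); poly(img,n,np.c_[c[0]+r*np.cos(t),c[1]+r*np.sin(t),0*t+z],col,s,off)
E
cat > show.py <<'E'
from ov import *
def show(tag,src,T,Cs):
    for n,(v0,v1,u0,u1,s) in dict(top=(140,260,175,470,2.7),side=(140,360,210,430,2.7)).items():
        p=src[n]; s=int(s) if n=='top' else 2.7
        s=2.7; off=np.array([u0,v0])
        im=cv2.resize(p[v0:v1,u0:u1,::-1].copy(),None,fx=s,fy=s,interpolation=2)
        for t in T: tray(im,n,*t,(0,0,255),s,off)
        for c in Cs: circ(im,n,*c,(0,200,0),s,off)
        cv2.imwrite(f'pics/{tag}_{n}.png',im)
E
python3 - <<'E'
from show import *
src={n:np.load(n+'0.npz')['p'] for n in('top','side')}
T=[((.600,.311),-7.3,.112,.18,.017),((.609,.0795),-1.1,.08,.14,.023),((.612,-.2965),5.3,.104,.104,.023),((.4465,-.3942),104.8-90,.139,.017,.017),((.460,-.1187),21.3,.132,.017,.017)]
C=[((.4452,.135),.012,.061),((.4452,.135),.0135,0),((.4543,.0035),.012,.061),((.4543,.0035),.0135,0),((.4595,-.249),.0245,.107),((.4595,-.249),.03,0)]
show('ov1',src,T,C)
E
```

```text
(no output)
```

View pics/ov1_top.png

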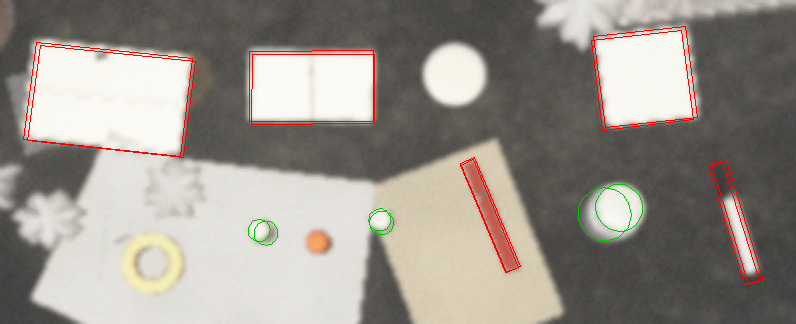

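View pics/ov1_side.png

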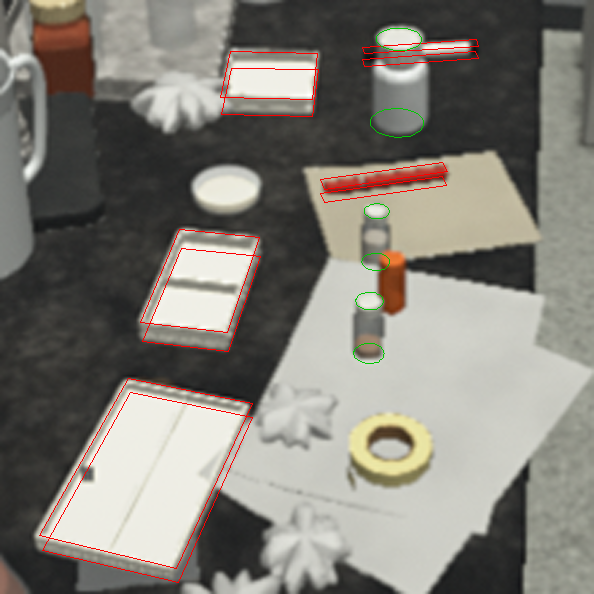

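servo_tool:
  steps:
    - {"x": 262,"y": -384,"z": -113,"yaw": -70.6}
    - {"x": 262,"y": -384,"z": -113,"yaw": -70.6}
    - {"x": 262,"y": -384,"z": -113,"yaw": -70.6}
    - {"x": 262,"y": -384,"z": -113,"yaw": -70.6}
    - {"x": 262,"y": -384,"z": -113,"yaw": -70.6}
    - {"x": 262,"y": -384,"z": -113,"yaw": -70.6}
    - {"x": 262,"y": -384,"z": -113,"yaw": -70.6}
    - {"x": 262,"y": -384,"z": -113,"yaw": -70.6}
    - {"x": 262,"y": -384,"z": -113,"yaw": -70.6}
    - {"x": 262,"y": -384,"z": -113,"yaw": -70.6}
    - {"x": 262,"y": -384,"z": -113,"yaw": -70.6}
  grip: 50
  grip_force: 30

```text
time: 1.48
ee_pos: [0.4444, 0.1355, 0.14]
tcp_rot: [-180.0, -0.0, 90.1]
wrist_force: [0.0, 0.8, 0.2]
opening: 0.0503
```

```bash
cat > snap.py <<'E'
import sys; from h import *
n,u0,u1,v0,v1,s,f=sys.argv[1],*map(int,sys.argv[2:6]),float(sys.argv[6]),sys.argv[7]
p,d=camera(n); np.savez(f'{f}.npz',p=p,d=d)
cv2.imwrite(f'pics/{f}.png',cv2.resize(p[v0:v1,u0:u1,::-1],None,fx=s,fy=s,interpolation=2))
E
python3 snap.py side 250 450 100 320 2.5 s1
```

```text
(no output)
```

View pics/s1.png

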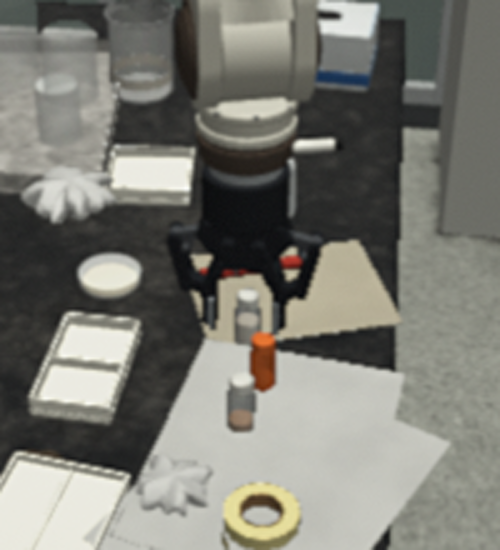

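servo_tool:
  steps:
    - {"z": -30}
    - {"z": -60}
    - {"z": -80}
    - {"z": -92}
    - {"z": -97}
    - {"z": -97}
    - {"z": -97}

```text
schema error: expected keys x, y, z, yaw
```

servo_tool:
  steps:
    - {"z": 0}
    - {"z": 0}
    - {"z": 0}
    - {"z": 0}
    - {"z": 0}
    - {"z": 0}
  grip: 15

```text
schema error: expected keys x, y, z, yaw
```

servo_tool:
  steps:
    - {"z": 15}
    - {"z": 40}
    - {"z": 70}
    - {"z": 80}
    - {"z": 80}

```text
schema error: expected keys x, y, z, yaw
```

```bash
python3 snap.py side 250 450 100 320 2.5 s2
```

```text
(no output)
```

View pics/s2.png

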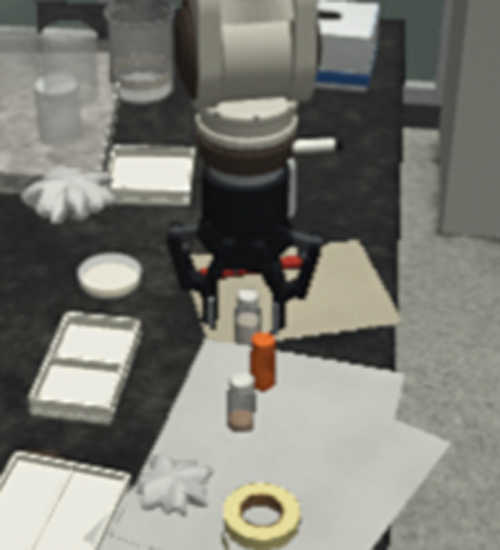

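All four keys are required in every row; nothing moved. I'll repeat the moves with full rows.

servo_tool:
  steps:
    - {"x": 0,"y": 0,"yaw": 0,"z": -30}
    - {"x": 0,"y": 0,"yaw": 0,"z": -60}
    - {"x": 0,"y": 0,"yaw": 0,"z": -80}
    - {"x": 0,"y": 0,"yaw": 0,"z": -92}
    - {"x": 0,"y": 0,"yaw": 0,"z": -97}
    - {"x": 0,"y": 0,"yaw": 0,"z": -97}
    - {"x": 0,"y": 0,"yaw": 0,"z": -97}

```text
time: 2.45
ee_pos: [0.4449, 0.1356, 0.0437]
tcp_rot: [180.0, -0.0, 90.1]
wrist_force: [0.4, 0.3, 0.2]
opening: 0.0496
```

servo_tool:
  steps:
    - {"x": 0,"y": 0,"yaw": 0,"z": 0}
    - {"x": 0,"y": 0,"yaw": 0,"z": 0}
    - {"x": 0,"y": 0,"yaw": 0,"z": 0}
    - {"x": 0,"y": 0,"yaw": 0,"z": 0}
    - {"x": 0,"y": 0,"yaw": 0,"z": 0}
    - {"x": 0,"y": 0,"yaw": 0,"z": 0}
  grip: 15

```text
time: 3.2
ee_pos: [0.4453, 0.1357, 0.0445]
tcp_rot: [179.9, -0.1, 90.1]
wrist_force: [-0.6, 0.1, 6.0]
opening: 0.0251
```

servo_tool:
  steps:
    - {"x": 0,"y": 0,"yaw": 0,"z": 10}
    - {"x": 0,"y": 0,"yaw": 0,"z": 30}
    - {"x": 0,"y": 0,"yaw": 0,"z": 60}
    - {"x": 0,"y": 0,"yaw": 0,"z": 80}
    - {"x": 0,"y": 0,"yaw": 0,"z": 80}

```text
time: 3.82
ee_pos: [0.4461, 0.136, 0.1261]
tcp_rot: [179.8, -0.1, 90.1]
wrist_force: [0.4, 0.4, 0.3]
opening: 0.0254
```

```bash
python3 snap.py side 300 400 180 290 5 s3
```

```text
(no output)
```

View pics/s3.png

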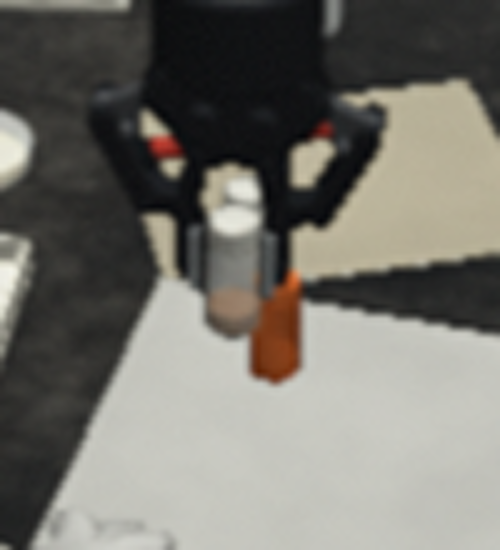

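servo_tool:
  steps:
    - {"x": 50,"y": -7,"yaw": 0,"z": 0}
    - {"x": 100,"y": -14,"yaw": 0,"z": 0}
    - {"x": 145,"y": -20,"yaw": 0,"z": 0}
    - {"x": 163,"y": -22,"yaw": 0,"z": -5}
    - {"x": 163,"y": -22,"yaw": 0,"z": -30}
    - {"x": 163,"y": -22,"yaw": 0,"z": -52}
    - {"x": 163,"y": -22,"yaw": 0,"z": -64}
    - {"x": 163,"y": -22,"yaw": 0,"z": -69}
    - {"x": 163,"y": -22,"yaw": 0,"z": -72}
    - {"x": 163,"y": -22,"yaw": 0,"z": -72}

```text
time: 5.12
ee_pos: [0.6088, 0.1139, 0.0533]
tcp_rot: [179.8, -0.1, 90.1]
wrist_force: [0.0, -0.2, -0.5]
opening: 0.0252
```

servo_tool:
  steps:
    - {"x": 0,"y": 0,"yaw": 0,"z": -1}
    - {"x": 0,"y": 0,"yaw": 0,"z": -2}
    - {"x": 0,"y": 0,"yaw": 0,"z": -2}

```text
time: 5.5
ee_pos: [0.6092, 0.114, 0.0525]
tcp_rot: [179.7, -0.1, 90.1]
wrist_force: [-1.6, 0.4, 7.1]
opening: 0.0259
```

```bash
python3 snap.py side 240 360 170 290 5 s4
```

```text
(no output)
```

View pics/s4.png

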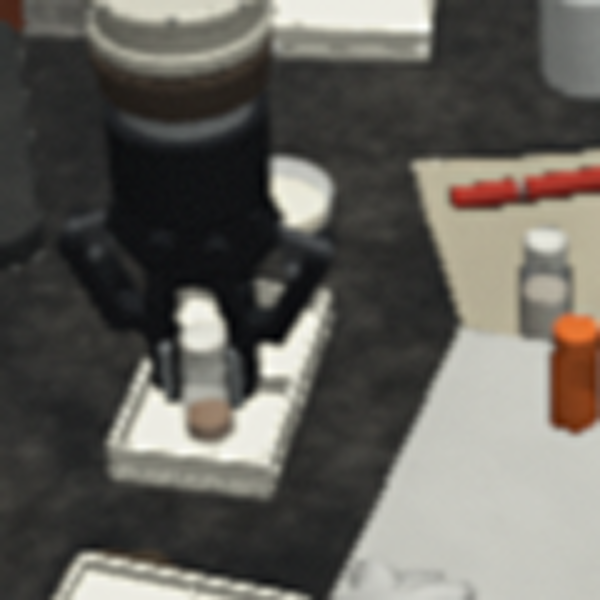

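servo_tool:
  steps:
    - {"x": 0,"y": 0,"yaw": 0,"z": 0}
    - {"x": 0,"y": 0,"yaw": 0,"z": 0}
    - {"x": 0,"y": 0,"yaw": 0,"z": 0}
    - {"x": 0,"y": 0,"yaw": 0,"z": 15}
    - {"x": 0,"y": 0,"yaw": 0,"z": 50}
    - {"x": 0,"y": 0,"yaw": 0,"z": 90}
    - {"x": -50,"y": -35,"yaw": 0,"z": 90}
    - {"x": -100,"y": -71,"yaw": 0,"z": 90}
    - {"x": -140,"y": -100,"yaw": 0,"z": 90}
    - {"x": -155,"y": -110,"yaw": 0,"z": 90}
    - {"x": -155,"y": -110,"yaw": 0,"z": 90}
  grip: 50

```text
time: 6.92
ee_pos: [0.4543, 0.0037, 0.1437]
tcp_rot: [179.6, -0.1, 90.0]
wrist_force: [1.4, 0.0, 0.5]
opening: 0.05
```

```bash
python3 snap.py side 240 420 130 290 4 s5
```

```text
(no output)
```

View pics/s5.png

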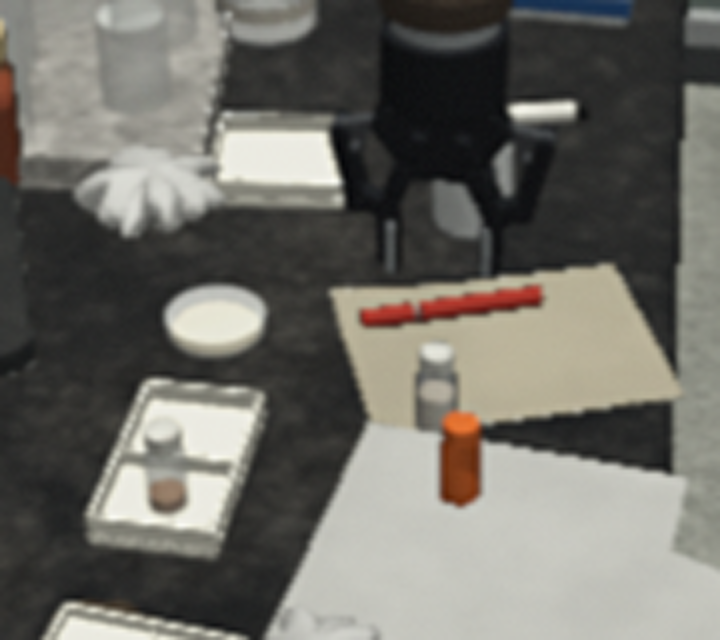

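Vial a stands upright in the near bay (its foot at about (168,495) in the crop). The gripper is centred over vial b, at (437,390).

servo_tool:
  steps:
    - {"x": 0,"y": 0,"yaw": 0,"z": -30}
    - {"x": 0,"y": 0,"yaw": 0,"z": -60}
    - {"x": 0,"y": 0,"yaw": 0,"z": -80}
    - {"x": 0,"y": 0,"yaw": 0,"z": -92}
    - {"x": 0,"y": 0,"yaw": 0,"z": -99}
    - {"x": 0,"y": 0,"yaw": 0,"z": -100}
    - {"x": 0,"y": 0,"yaw": 0,"z": -100}

```text
time: 7.85
ee_pos: [0.4554, 0.0041, 0.044]
tcp_rot: [179.6, -0.1, 90.1]
wrist_force: [0.8, -0.5, 0.5]
opening: 0.0501
```

servo_tool:
  steps:
    - {"x": 0,"y": 0,"yaw": 0,"z": 0}
    - {"x": 0,"y": 0,"yaw": 0,"z": 0}
    - {"x": 0,"y": 0,"yaw": 0,"z": 0}
    - {"x": 0,"y": 0,"yaw": 0,"z": 0}
    - {"x": 0,"y": 0,"yaw": 0,"z": 0}
    - {"x": 0,"y": 0,"yaw": 0,"z": 0}
  grip: 15

```text
time: 8.6
ee_pos: [0.4558, 0.0041, 0.0448]
tcp_rot: [179.5, -0.1, 90.1]
wrist_force: [-0.2, 0.0, 5.6]
opening: 0.0257
```

servo_tool:
  steps:
    - {"x": 0,"y": 0,"yaw": 0,"z": 10}
    - {"x": 0,"y": 0,"yaw": 0,"z": 30}
    - {"x": 0,"y": 0,"yaw": 0,"z": 60}
    - {"x": 0,"y": 0,"yaw": 0,"z": 80}
    - {"x": 0,"y": 0,"yaw": 0,"z": 80}

```text
time: 9.22
ee_pos: [0.4567, 0.0041, 0.1265]
tcp_rot: [179.3, -0.1, 90.1]
wrist_force: [0.3, -0.1, -0.6]
opening: 0.0249
```

```bash
python3 snap.py side 300 400 150 260 5 s6
```

```text
(no output)
```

View pics/s6.png

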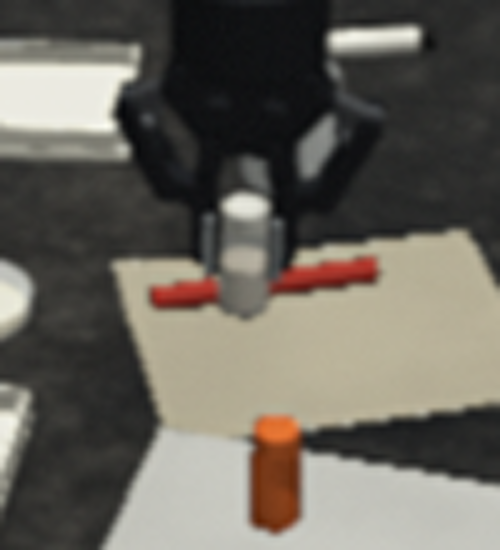

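servo_tool:
  steps:
    - {"x": 50,"y": 13,"yaw": 0,"z": 0}
    - {"x": 100,"y": 26,"yaw": 0,"z": 0}
    - {"x": 138,"y": 36,"yaw": 0,"z": 0}
    - {"x": 152,"y": 39,"yaw": 0,"z": -5}
    - {"x": 152,"y": 39,"yaw": 0,"z": -30}
    - {"x": 152,"y": 39,"yaw": 0,"z": -52}
    - {"x": 152,"y": 39,"yaw": 0,"z": -64}
    - {"x": 152,"y": 39,"yaw": 0,"z": -69}
    - {"x": 152,"y": 39,"yaw": 0,"z": -72}
    - {"x": 152,"y": 39,"yaw": 0,"z": -74}
    - {"x": 152,"y": 39,"yaw": 0,"z": -75}

```text
time: 10.65
ee_pos: [0.6085, 0.0431, 0.0528]
tcp_rot: [179.3, -0.1, 90.1]
wrist_force: [-8.7, -0.3, 19.4]
opening: 0.025
```

servo_tool:
  steps:
    - {"x": 0,"y": 0,"yaw": 0,"z": 1}
    - {"x": 0,"y": 0,"yaw": 0,"z": 1}
    - {"x": 0,"y": 0,"yaw": 0,"z": 1}
    - {"x": 0,"y": 0,"yaw": 0,"z": 15}
    - {"x": 0,"y": 0,"yaw": 0,"z": 50}
    - {"x": 0,"y": 0,"yaw": 0,"z": 100}
    - {"x": -50,"y": 0,"yaw": 0,"z": 120}
    - {"x": -110,"y": 0,"yaw": 0,"z": 130}
    - {"x": -149,"y": -20,"yaw": 0,"z": 130}
    - {"x": -149,"y": -80,"yaw": 0,"z": 130}
    - {"x": -149,"y": -140,"yaw": 0,"z": 130}
  grip: 50

```text
time: 12.02
ee_pos: [0.4592, -0.098, 0.1844]
tcp_rot: [179.2, -0.1, 90.2]
wrist_force: [1.4, 0.7, -0.2]
opening: 0.0499
```

```bash
python3 snap.py side 240 420 130 290 4 s7;python3 snap.py top 170 470 130 260 2.6 t7
```

```text
(no output)
```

View pics/s7.png

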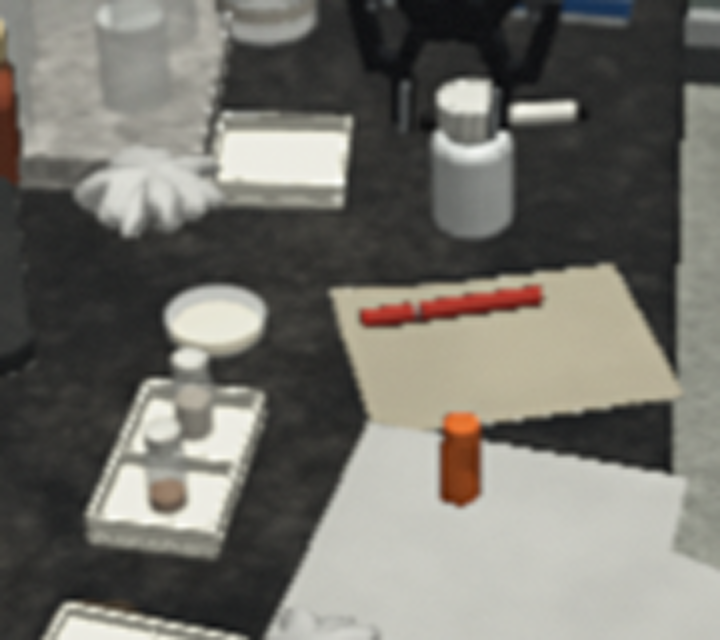

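View pics/t7.png

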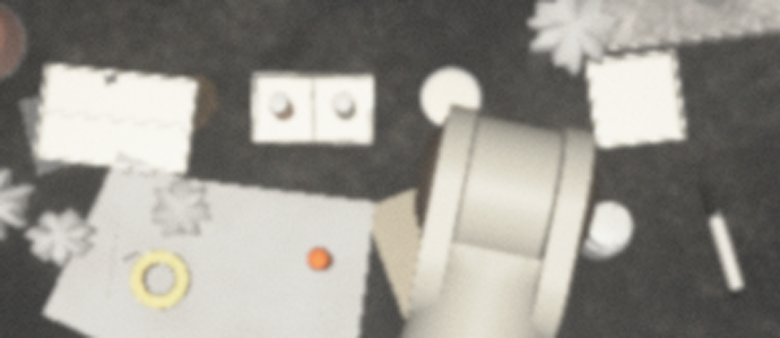

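servo_tool:
  steps:
    - {"x": 0,"y": -50,"yaw": 0,"z": 0}
    - {"x": 0,"y": -100,"yaw": 0,"z": 0}
    - {"x": 0,"y": -140,"yaw": 0,"z": 0}
    - {"x": 0,"y": -151,"yaw": 0,"z": 0}
    - {"x": 0,"y": -151,"yaw": 0,"z": 0}
    - {"x": 0,"y": -151,"yaw": 0,"z": 0}
  grip: 84

```text
time: 12.88
ee_pos: [0.4593, -0.2511, 0.1841]
tcp_rot: [179.2, -0.0, 89.8]
wrist_force: [-0.5, 0.6, 0.2]
opening: 0.0841
```

```bash
python3 snap.py side 280 440 80 220 5 s8
```

```text
(no output)
```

View pics/s8.png

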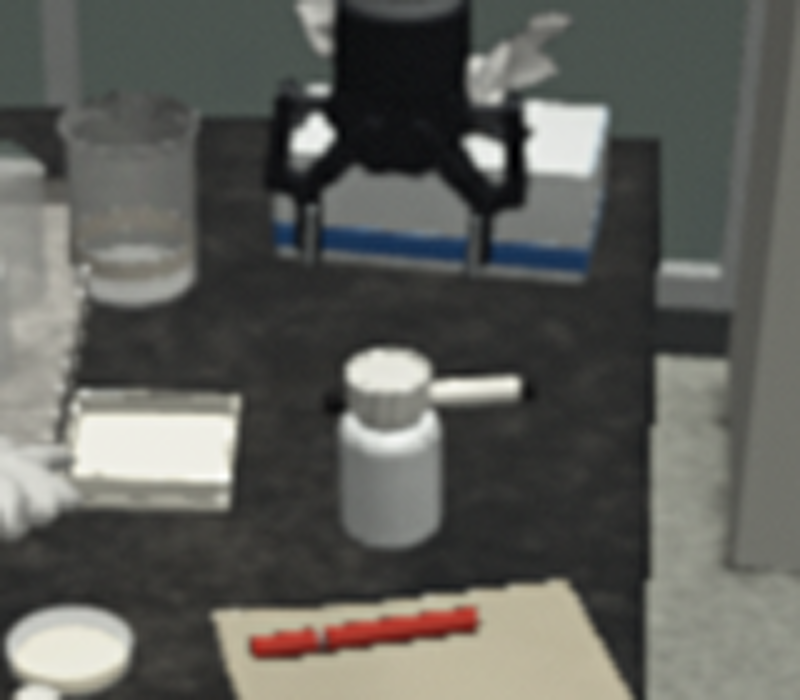

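servo_tool:
  steps:
    - {"x": 0,"y": 1,"yaw": 0,"z": -30}
    - {"x": 0,"y": 1,"yaw": 0,"z": -55}
    - {"x": 0,"y": 1,"yaw": 0,"z": -72}
    - {"x": 0,"y": 1,"yaw": 0,"z": -82}
    - {"x": 0,"y": 1,"yaw": 0,"z": -85}
    - {"x": 0,"y": 1,"yaw": 0,"z": -85}

```text
time: 13.68
ee_pos: [0.4595, -0.2501, 0.0996]
tcp_rot: [179.2, -0.0, 89.8]
wrist_force: [0.1, 0.1, 0.9]
opening: 0.0843
```

servo_tool:
  steps:
    - {"x": 0,"y": 0,"yaw": 0,"z": 0}
    - {"x": 0,"y": 0,"yaw": 0,"z": 0}
    - {"x": 0,"y": 0,"yaw": 0,"z": 0}
    - {"x": 0,"y": 0,"yaw": 0,"z": 0}
    - {"x": 0,"y": 0,"yaw": 0,"z": 0}
    - {"x": 0,"y": 0,"yaw": 0,"z": 0}
  grip: 35
  grip_force: 40

```text
time: 14.42
ee_pos: [0.4595, -0.2505, 0.1007]
tcp_rot: [179.2, 0.0, 89.8]
wrist_force: [-3.2, -0.1, 6.5]
opening: 0.0482
```

servo_tool:
  steps:
    - {"x": 0,"y": 0,"yaw": 0,"z": 5}
    - {"x": 0,"y": 0,"yaw": 0,"z": 15}
    - {"x": 0,"y": 0,"yaw": 0,"z": 35}
    - {"x": 0,"y": 0,"yaw": 0,"z": 50}
    - {"x": 0,"y": 0,"yaw": 0,"z": 50}

```text
time: 15.05
ee_pos: [0.4602, -0.2508, 0.1522]
tcp_rot: [179.0, 0.1, 89.8]
wrist_force: [-0.1, -0.6, -2.1]
opening: 0.0484
```

```bash
python3 snap.py side 280 440 80 220 5 s9
```

```text
(no output)
```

View pics/s9.png

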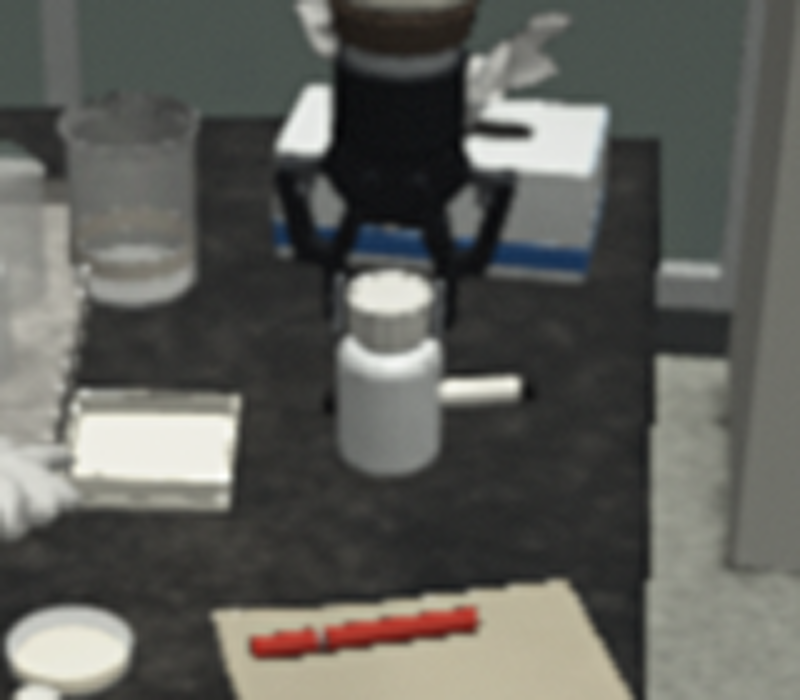

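servo_tool:
  steps:
    - {"x": 45,"y": -14,"yaw": 0,"z": 0}
    - {"x": 90,"y": -28,"yaw": 0,"z": 0}
    - {"x": 130,"y": -40,"yaw": 0,"z": 0}
    - {"x": 149,"y": -45,"yaw": 0,"z": 0}
    - {"x": 152,"y": -46,"yaw": 0,"z": 0}
    - {"x": 152,"y": -46,"yaw": 0,"z": -20}
    - {"x": 152,"y": -46,"yaw": 0,"z": -34}
    - {"x": 152,"y": -46,"yaw": 0,"z": -40}
    - {"x": 152,"y": -46,"yaw": 0,"z": -43}
    - {"x": 152,"y": -46,"yaw": 0,"z": -44}

```text
time: 16.35
ee_pos: [0.6112, -0.2972, 0.1099]
tcp_rot: [179.0, 0.2, 89.8]
wrist_force: [-6.4, -0.7, 16.3]
opening: 0.0478
```

servo_tool:
  steps:
    - {"x": 0,"y": 0,"yaw": 0,"z": 1}
    - {"x": 0,"y": 0,"yaw": 0,"z": 1}
    - {"x": 0,"y": 0,"yaw": 0,"z": 1}
    - {"x": 0,"y": 0,"yaw": 0,"z": 1}
    - {"x": 0,"y": 0,"yaw": 0,"z": 15}
    - {"x": 0,"y": 0,"yaw": 0,"z": 50}
    - {"x": 0,"y": 0,"yaw": 0,"z": 75}
    - {"x": -50,"y": -30,"yaw": -10,"z": 75}
    - {"x": -100,"y": -60,"yaw": -20,"z": 75}
    - {"x": -150,"y": -90,"yaw": -30,"z": 70}
    - {"x": -165,"y": -97,"yaw": -40,"z": 60}
    - {"x": -165,"y": -97,"yaw": -50,"z": 40}
  grip: 84

```text
time: 17.85
ee_pos: [0.4453, -0.3956, 0.1518]
tcp_rot: [178.9, 0.2, 39.3]
wrist_force: [0.8, 0.1, 0.2]
opening: 0.0839
```

servo_tool:
  steps:
    - {"x": 0,"y": 0,"yaw": -10,"z": -20}
    - {"x": 0,"y": 0,"yaw": -20,"z": -40}
    - {"x": 0,"y": 0,"yaw": -25,"z": -50}
    - {"x": 0,"y": 0,"yaw": -25,"z": -50}
    - {"x": 0,"y": 0,"yaw": -25,"z": -50}
  grip: 40

```text
time: 18.48
ee_pos: [0.4456, -0.3958, 0.103]
tcp_rot: [178.8, 0.1, 14.4]
wrist_force: [0.3, 0.8, -0.2]
opening: 0.0399
```

```bash
python3 snap.py side 270 430 80 210 5 s10;python3 snap.py top 330 480 140 250 5 t10
```

```text
(no output)
```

View pics/s10.png

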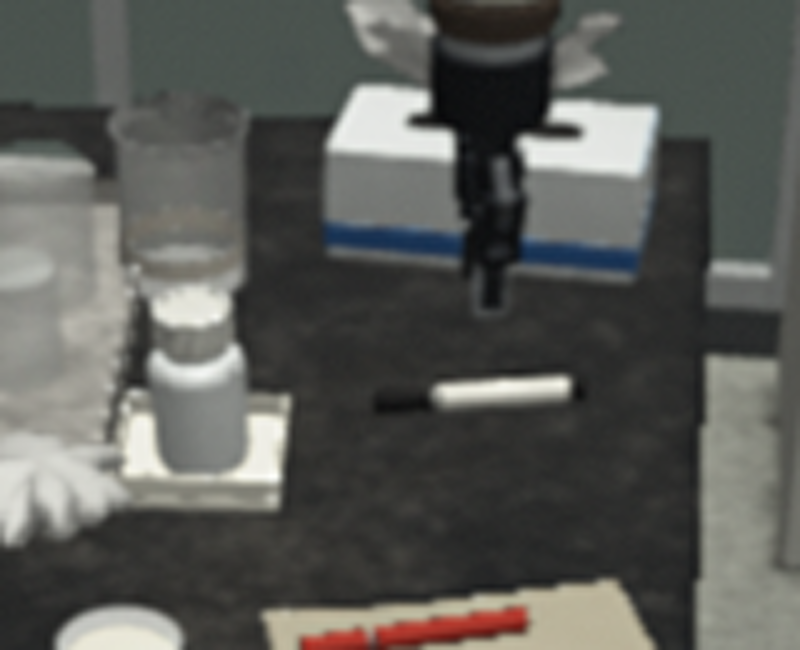

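View pics/t10.png

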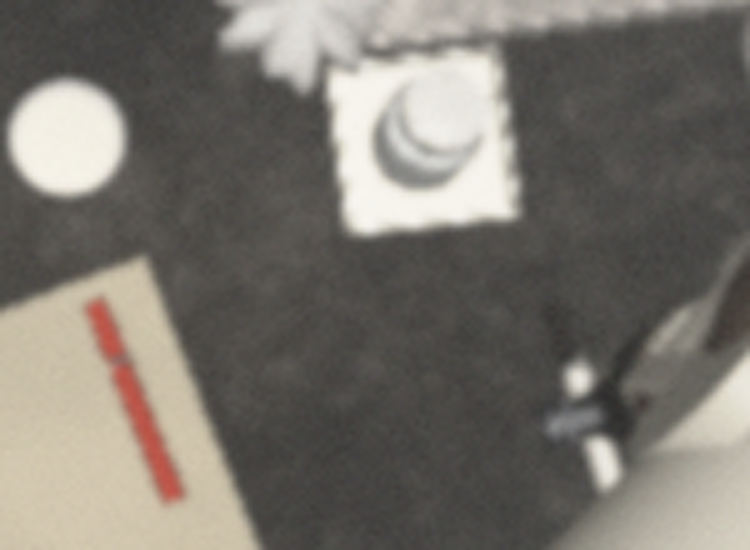

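servo_tool:
  steps:
    - {"x": 1,"y": 1,"yaw": 0,"z": -30}
    - {"x": 1,"y": 1,"yaw": 0,"z": -55}
    - {"x": 1,"y": 1,"yaw": 0,"z": -68}
    - {"x": 1,"y": 1,"yaw": 0,"z": -74}
    - {"x": 1,"y": 1,"yaw": 0,"z": -75}
    - {"x": 1,"y": 1,"yaw": 0,"z": -75}

```text
time: 19.32
ee_pos: [0.447, -0.3952, 0.0287]
tcp_rot: [178.7, 0.1, 14.4]
wrist_force: [0.1, -0.8, -0.3]
opening: 0.0402
```

servo_tool:
  steps:
    - {"x": 0,"y": 0,"yaw": 0,"z": 0}
    - {"x": 0,"y": 0,"yaw": 0,"z": 0}
    - {"x": 0,"y": 0,"yaw": 0,"z": 0}
    - {"x": 0,"y": 0,"yaw": 0,"z": 0}
    - {"x": 0,"y": 0,"yaw": 0,"z": 0}
    - {"x": 0,"y": 0,"yaw": 0,"z": 0}
  grip: 5

```text
time: 20.08
ee_pos: [0.4474, -0.3956, 0.0297]
tcp_rot: [178.7, 0.0, 14.4]
wrist_force: [0.2, 0.2, 5.4]
opening: 0.0156
```

servo_tool:
  steps:
    - {"x": 0,"y": 0,"yaw": 0,"z": 10}
    - {"x": 0,"y": 0,"yaw": 0,"z": 30}
    - {"x": 0,"y": 0,"yaw": 0,"z": 60}
    - {"x": 0,"y": 0,"yaw": 0,"z": 60}

```text
time: 20.58
ee_pos: [0.4484, -0.3964, 0.0927]
tcp_rot: [178.5, -0.1, 14.4]
wrist_force: [-0.5, -1.1, 0.2]
opening: 0.0159
```

```bash
python3 snap.py side 270 430 80 210 5 s11
```

```text
(no output)
```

View pics/s11.png

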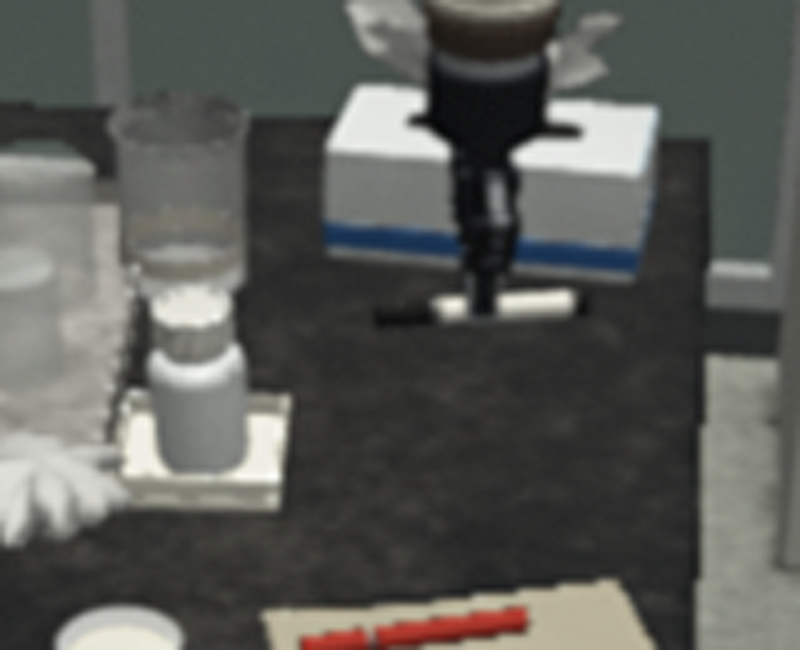

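servo_tool:
  steps:
    - {"x": -3,"y": 20,"yaw": 5,"z": 50}
    - {"x": -6,"y": 75,"yaw": 12,"z": 75}
    - {"x": -15,"y": 133,"yaw": 19,"z": 75}
    - {"x": -20,"y": 191,"yaw": 26,"z": 75}
    - {"x": -25,"y": 249,"yaw": 33,"z": 75}
    - {"x": -28,"y": 307,"yaw": 40,"z": 75}
    - {"x": -28,"y": 365,"yaw": 47,"z": 75}
    - {"x": -25,"y": 423,"yaw": 53,"z": 75}
    - {"x": -15,"y": 480,"yaw": 59,"z": 75}
    - {"x": 5,"y": 534,"yaw": 64,"z": 75}
    - {"x": 35,"y": 580,"yaw": 68.3,"z": 75}
    - {"x": 75,"y": 620,"yaw": 68.3,"z": 75}

```text
time: 22.12
ee_pos: [0.5229, 0.226, 0.1651]
tcp_rot: [178.6, -0.0, 82.8]
wrist_force: [1.4, -0.3, 0.3]
opening: 0.0155
```

servo_tool:
  steps:
    - {"x": 40,"y": 33,"yaw": 0,"z": 0}
    - {"x": 80,"y": 65,"yaw": 0,"z": -15}
    - {"x": 97,"y": 80,"yaw": 0,"z": -50}
    - {"x": 100,"y": 82,"yaw": 0,"z": -85}
    - {"x": 100,"y": 82,"yaw": 0,"z": -95}
    - {"x": 100,"y": 82,"yaw": 0,"z": -95}

```text
time: 22.88
ee_pos: [0.6224, 0.3076, 0.0697]
tcp_rot: [178.7, 0.0, 82.8]
wrist_force: [0.1, -0.9, -0.4]
opening: 0.0153
```

```bash
python3 snap.py side 200 330 220 370 4 s12; python3 snap.py top 170 330 130 250 4 t12
```

```text
(no output)
```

View pics/s12.png

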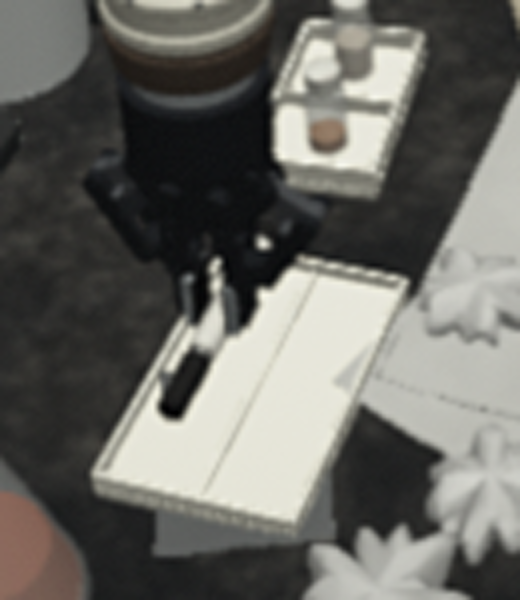

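View pics/t12.png

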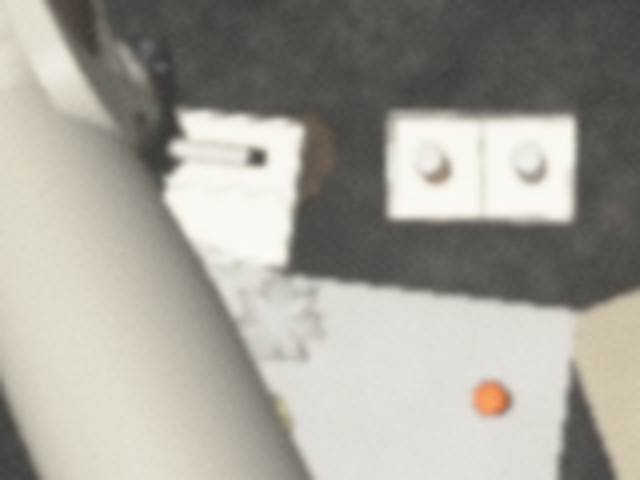

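servo_tool:
  steps:
    - {"x": 0,"y": 0,"yaw": 0,"z": -15}
    - {"x": 0,"y": 0,"yaw": 0,"z": -25}
    - {"x": 0,"y": 0,"yaw": 0,"z": -30}
    - {"x": 0,"y": 0,"yaw": 0,"z": -32}
    - {"x": 0,"y": 0,"yaw": 0,"z": -33}
    - {"x": 0,"y": 0,"yaw": 0,"z": -33}

```text
time: 23.72
ee_pos: [0.6234, 0.3082, 0.0392]
tcp_rot: [178.5, -0.1, 82.8]
wrist_force: [0.2, 0.0, 0.1]
opening: 0.0156
```

servo_tool:
  steps:
    - {"x": 0,"y": 0,"yaw": 0,"z": -1}
    - {"x": 0,"y": 0,"yaw": 0,"z": -2}
    - {"x": 0,"y": 0,"yaw": 0,"z": -3}

```text
time: 24.1
ee_pos: [0.6236, 0.3082, 0.0377]
tcp_rot: [178.4, -0.1, 82.8]
wrist_force: [-5.7, -2.1, 13.4]
opening: 0.0156
```

Contact at 13 N, so the marker is on the floor. I'll open slightly, lift, then look.

servo_tool:
  steps:
    - {"x": 0,"y": 0,"yaw": 0,"z": 1}
    - {"x": 0,"y": 0,"yaw": 0,"z": 1}
    - {"x": 0,"y": 0,"yaw": 0,"z": 1}
    - {"x": 0,"y": 0,"yaw": 0,"z": 15}
    - {"x": 0,"y": 0,"yaw": 0,"z": 60}
    - {"x": -10,"y": -10,"yaw": 0,"z": 115}
    - {"x": -50,"y": -40,"yaw": 0,"z": 125}
    - {"x": -90,"y": -75,"yaw": -5,"z": 125}
    - {"x": -130,"y": -115,"yaw": -10,"z": 125}
    - {"x": -155,"y": -165,"yaw": -20,"z": 125}
    - {"x": -170,"y": -220,"yaw": -30,"z": 125}
    - {"x": -170,"y": -275,"yaw": -40,"z": 125}
  grip: 26

```text
time: 25.6
ee_pos: [0.4528, 0.032, 0.1642]
tcp_rot: [178.4, -0.2, 42.6]
wrist_force: [1.9, 0.3, 0.1]
opening: 0.026
```

```bash
python3 snap.py side 200 330 220 370 4 s13; python3 snap.py top 170 470 130 260 2.6 t13
```

```text
(no output)
```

View pics/s13.png

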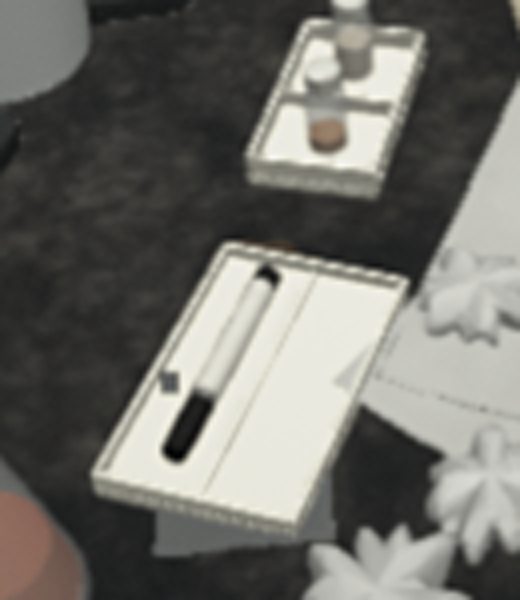

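View pics/t13.png

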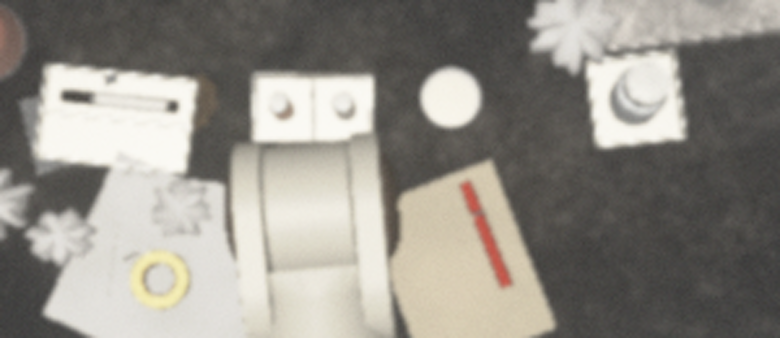

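servo_tool:
  steps:
    - {"x": 3,"y": -50,"yaw": -9,"z": 0}
    - {"x": 7,"y": -100,"yaw": -18,"z": 0}
    - {"x": 7,"y": -140,"yaw": -21.3,"z": -30}
    - {"x": 7,"y": -151,"yaw": -21.3,"z": -70}
    - {"x": 7,"y": -151,"yaw": -21.3,"z": -90}
    - {"x": 7,"y": -151,"yaw": -21.3,"z": -90}
  grip: 40

```text
time: 26.45
ee_pos: [0.4598, -0.1212, 0.0735]
tcp_rot: [178.4, -0.1, 21.0]
wrist_force: [0.6, 0.3, -0.6]
opening: 0.0398
```

```bash
python3 snap.py side 290 430 130 250 5 s14; python3 snap.py top 310 410 180 260 6 t14
```

```text
(no output)
```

View pics/s14.png

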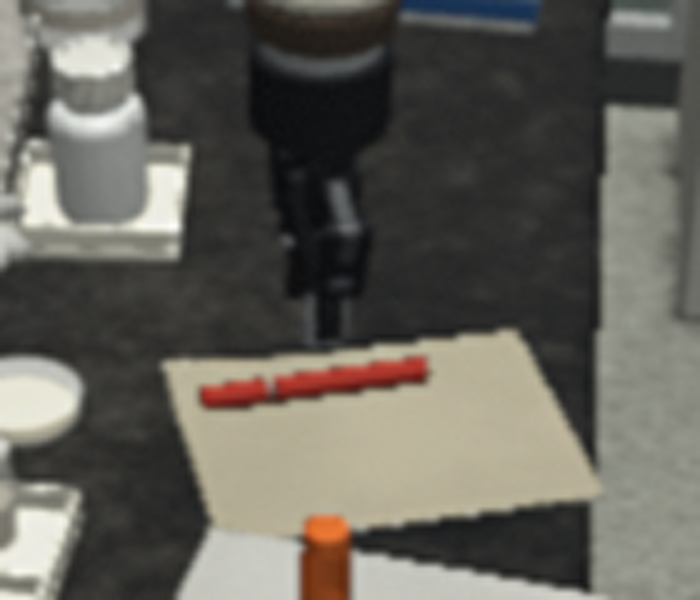

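View pics/t14.png

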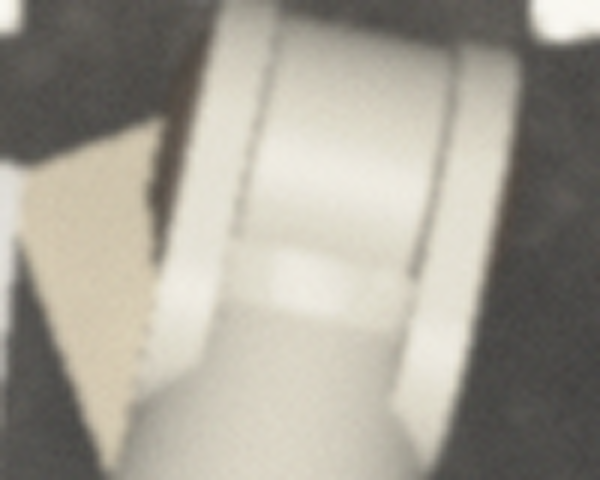

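servo_tool:
  steps:
    - {"x": 0,"y": 2,"yaw": 0,"z": -20}
    - {"x": 0,"y": 2,"yaw": 0,"z": -36}
    - {"x": 0,"y": 2,"yaw": 0,"z": -43}
    - {"x": 0,"y": 2,"yaw": 0,"z": -45}
    - {"x": 0,"y": 2,"yaw": 0,"z": -45}

```text
time: 27.18
ee_pos: [0.4612, -0.1194, 0.0309]
tcp_rot: [178.3, -0.3, 21.1]
wrist_force: [0.6, 0.6, 0.8]
opening: 0.0402
```

servo_tool:
  steps:
    - {"x": 0,"y": 0,"yaw": 0,"z": 0}
    - {"x": 0,"y": 0,"yaw": 0,"z": 0}
    - {"x": 0,"y": 0,"yaw": 0,"z": 0}
    - {"x": 0,"y": 0,"yaw": 0,"z": 0}
    - {"x": 0,"y": 0,"yaw": 0,"z": 0}
    - {"x": 0,"y": 0,"yaw": 0,"z": 0}
  grip: 5

```text
time: 27.92
ee_pos: [0.4617, -0.1195, 0.0316]
tcp_rot: [178.2, -0.3, 21.1]
wrist_force: [-2.2, -0.5, 5.1]
opening: 0.0154
```

servo_tool:
  steps:
    - {"x": 0,"y": 0,"yaw": 0,"z": 10}
    - {"x": 0,"y": 0,"yaw": 0,"z": 30}
    - {"x": 0,"y": 0,"yaw": 0,"z": 60}
    - {"x": 0,"y": 0,"yaw": 0,"z": 60}

```text
time: 28.42
ee_pos: [0.4629, -0.1198, 0.0942]
tcp_rot: [178.1, -0.5, 21.1]
wrist_force: [-0.1, -0.2, -0.7]
opening: 0.0158
```

```bash
python3 snap.py side 290 430 130 250 5 s15
```

```text
(no output)
```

View pics/s15.png

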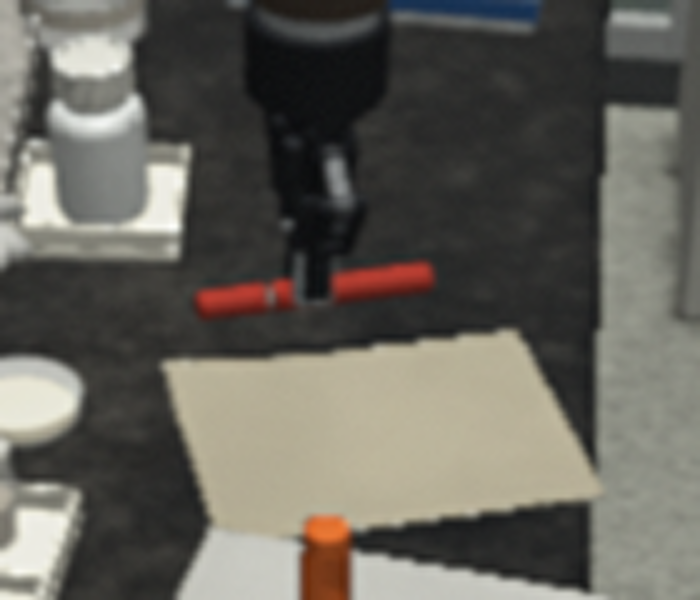

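servo_tool:
  steps:
    - {"x": 0,"y": 10,"yaw": 7,"z": 45}
    - {"x": -5,"y": 55,"yaw": 14,"z": 75}
    - {"x": -10,"y": 110,"yaw": 22,"z": 75}
    - {"x": -10,"y": 165,"yaw": 30,"z": 75}
    - {"x": -10,"y": 220,"yaw": 38,"z": 75}
    - {"x": 0,"y": 275,"yaw": 46,"z": 75}
    - {"x": 25,"y": 325,"yaw": 54,"z": 75}
    - {"x": 60,"y": 370,"yaw": 61.6,"z": 75}
    - {"x": 95,"y": 415,"yaw": 61.6,"z": 60}
    - {"x": 113,"y": 434,"yaw": 61.6,"z": 30}
    - {"x": 113,"y": 434,"yaw": 61.6,"z": -20}
    - {"x": 113,"y": 434,"yaw": 61.6,"z": -25}

```text
time: 29.98
ee_pos: [0.5727, 0.3131, 0.0623]
tcp_rot: [178.6, -0.1, 82.7]
wrist_force: [-1.0, -0.3, 0.1]
opening: 0.0156
```

```bash
python3 snap.py side 200 330 220 370 4 s16
```

```text
(no output)
```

View pics/s16.png

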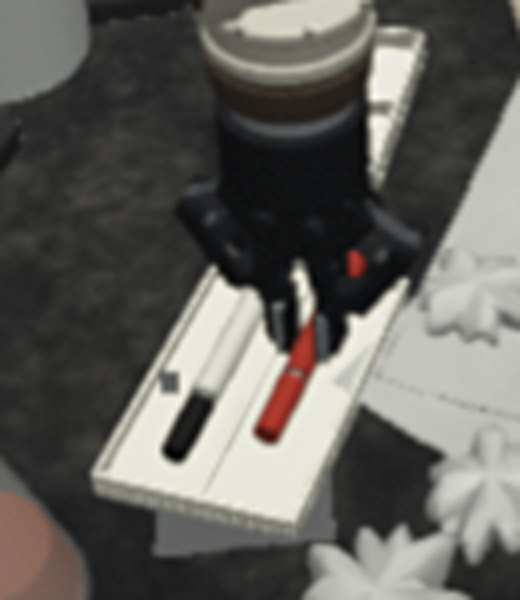

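servo_tool:
  steps:
    - {"x": 2,"y": 1,"yaw": 0,"z": -8}
    - {"x": 2,"y": 1,"yaw": 0,"z": -15}
    - {"x": 2,"y": 1,"yaw": 0,"z": -20}
    - {"x": 2,"y": 1,"yaw": 0,"z": -22}
    - {"x": 2,"y": 1,"yaw": 0,"z": -24}
    - {"x": 2,"y": 1,"yaw": 0,"z": -25}

```text
time: 30.78
ee_pos: [0.5757, 0.3145, 0.0398]
tcp_rot: [178.4, -0.2, 82.7]
wrist_force: [0.2, 0.4, -0.2]
opening: 0.0158
```

servo_tool:
  steps:
    - {"x": 0,"y": 0,"yaw": 0,"z": -1}
    - {"x": 0,"y": 0,"yaw": 0,"z": -2}
    - {"x": 0,"y": 0,"yaw": 0,"z": -2}

```text
time: 31.15
ee_pos: [0.5757, 0.3145, 0.0396]
tcp_rot: [178.4, -0.3, 82.7]
wrist_force: [-4.8, -3.2, 11.3]
opening: 0.0153
```

Contact; release, lift and retreat clear of the view.

servo_tool:
  steps:
    - {"x": 0,"y": 0,"yaw": 0,"z": 1}
    - {"x": 0,"y": 0,"yaw": 0,"z": 1}
    - {"x": 0,"y": 0,"yaw": 0,"z": 1}
    - {"x": 0,"y": 0,"yaw": 0,"z": 15}
    - {"x": 0,"y": 0,"yaw": 0,"z": 60}
    - {"x": -10,"y": -10,"yaw": 0,"z": 115}
    - {"x": -50,"y": -40,"yaw": 0,"z": 160}
    - {"x": -90,"y": -75,"yaw": 0,"z": 170}
    - {"x": -130,"y": -115,"yaw": 0,"z": 170}
    - {"x": -170,"y": -165,"yaw": 0,"z": 170}
    - {"x": -190,"y": -220,"yaw": 0,"z": 170}
    - {"x": -200,"y": -275,"yaw": 0,"z": 170}
  grip: 26

```text
time: 32.65
ee_pos: [0.3745, 0.0383, 0.211]
tcp_rot: [178.2, -0.3, 82.7]
wrist_force: [1.0, -0.8, 0.9]
opening: 0.0261
```

servo_tool:
  steps:
    - {"x": -20,"y": -50,"yaw": 0,"z": 0}
    - {"x": -40,"y": -100,"yaw": 0,"z": 0}
    - {"x": -40,"y": -100,"yaw": 0,"z": 0}
    - {"x": -40,"y": -100,"yaw": 0,"z": 0}

```text
time: 33.15
ee_pos: [0.3346, -0.0617, 0.2117]
tcp_rot: [178.2, -0.3, 82.7]
wrist_force: [0.2, 0.4, 0.1]
opening: 0.0261
```

Run:
```python
from show import *
src={};D={}
for n in('top','side'):
    src[n],D[n]=camera(n)
np.savez('fin.npz',p=src['top'],d=D['top'],s=src['side'])
T=[((.600,.311),-7.3,.112,.18,.017),((.609,.0795),-1.1,.08,.14,.023),((.612,-.2965),5.3,.104,.104,.023)]
def tr(c,y,x): 
    a=np.radians(y); return np.array(c)+np.array([[np.cos(a),-np.sin(a)],[np.sin(a),np.cos(a)]])@x
show('fin',src,T,[])
from meas import rect
C=cloud('top',D['top']);Z=cv2.medianBlur(C[...,2].astype(np.float32),3)
def loc(u0,u1,v0,v1,lo,hi,zp,n,t=None,col=None):
    m=np.zeros(Z.shape,bool);m[v0:v1,u0:u1]=True;m&=(Z>lo)&(Z<hi) if col is None else col
    k,l,s,c=cv2.connectedComponentsWithStats(m.astype(np.uint8));i=1+np.argmax(s[1:,4]);ys,xs=np.nonzero(l==i)
    P=plane('top',np.c_[xs,ys],zp);r=rect(P);print(n,len(xs),r,end=' ')
    if t:
        a=np.radians(-t[1]);q=np.array(r[0])-np.array(t[0])*1000;print('in tray',(np.array([[np.cos(a),-np.sin(a)],[np.sin(a),np.cos(a)]])@q).round(1),end=' ')
    print()
loc(265,289,150,190,.045,.1,.069,'va',T[1]);loc(290,315,150,190,.045,.1,.069,'vb',T[1])
loc(385,435,135,195,.09,.2,.116,'bo',T[2])
p=src['top'].astype(int);red=(p[...,0]-p[...,1]>40)
loc(180,250,150,202,0,0,.02,'mb',T[0],red)
loc(188,243,158,180,0,0,.02,'ma',T[0],p.min(2)<215)
yel=(p[...,0]-p[...,2]>50)&(p[...,1]-p[...,2]>40)
loc(205,260,215,260,0,0,.015,'tape',None,yel)
loc(325,362,150,190,0,0,.015,'dish',None,p.min(2)>215)
o=get_obs();print(o['time'],o['wrist_force'],o['ee_pos'])
```

```text
va 67 (array([606.3, 113.5]), 23.6, 24.0, 89.5) in tray [-3.4 33.9] 
vb 68 (array([606.3,  42.7]), 23.6, 26.8, 88.8) in tray [ -2.  -36.8] 
bo 252 (array([ 614.7, -291.6]), 48.4, 48.9, 88.8) in tray [3.1 4.6] 
mb 185 (array([574.9, 312.1]), 129.8, 13.7, 82.7) in tray [-25.   -2.1] 
ma 90 (array([628.7, 355. ]), 43.5, 18.6, 88.8) in tray [22.9 47.3] 
tape 216 (array([413.2, 260.9]), 60.8, 60.7, 89.9) 
dish 329 (array([619.1, -82.7]), 61.2, 58.8, 88.9) 
33.25 [0.27527481 0.94842789 0.14822675] [ 0.33487617 -0.06085166  0.21127806]
```

View pics/fin_top.png

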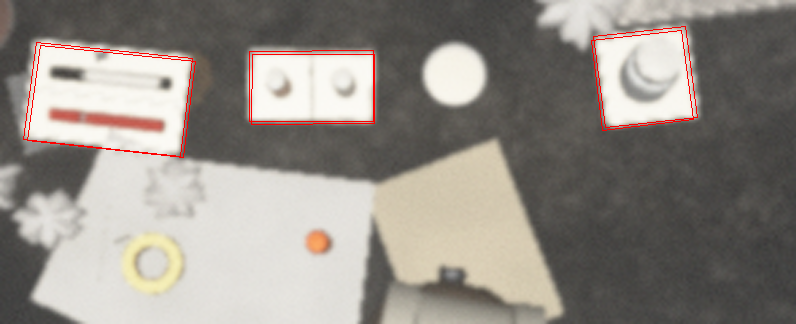

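View pics/fin_side.png

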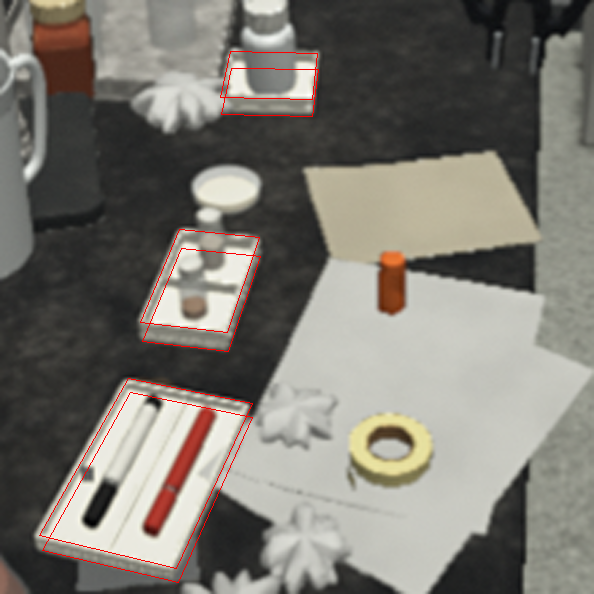

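```bash
python3 -c "
from workcell import *
job_done()"
```

```text
the job is handed in; nothing more can be done
```

All five items are in their trays and I handed the job in at about 33 s of the 128 s allowed. No verdict was reported. The last pictures showed the vials and bottle standing upright and the gripper clear of everything.

The final measurements, in each tray's own frame:

| Item | Position in tray (mm) | Limits (mm) |
|---|---|---|
| Vial a | (-3, +34) | x ±27, y 12 to 58 |
| Vial b | (-2, -37) | x ±27, y -58 to -12 |
| Bottle | (+3, +5) | ±24 both ways |
| Red marker | (-25, -2), parallel to the tray | x -52 to -5, y ±30 |
| White marker | (about +23, centred by eye), parallel to the tray by eye | x 5 to 52, y ±30 |

- **White marker:** the automatic final measurement failed because its mask caught only the black cap. I judged its lengthwise position and direction from the overlay pictures and from where the gripper released it.
- **Left alone:** the tape and the covered dish measured the same at the end as at the start. I never gripped the orange look-alike vial, and it looks unmoved in the final pictures.
- **Rejected calls:** three early move calls were refused for missing keys, and the arm did not move.
- **Forces:** the highest wrist reading reported at the end of a move was about 21 N, when vial b was set down.

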